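Lay the slide cases in a pinwheel and slide the carriage home

ROBOT

A 7-joint arm with a two-finger parallel gripper is mounted at the origin on the work surface. World frame = base frame: x ahead of the robot, y to its left, z up, the work surface at z = 0. Lengths are in m, angles in degrees, forces in N, time in s.
With the tool pointing down it reaches from about 0.425 to 0.875 m from the base axis. Payload 8.4 kg.
Tool frame: the origin (TCP) lies on the centre line of the jaws, within the pads' length; the fingertips stand r.tip_reach ahead of it and the grasp point (between the pads) lies 5 mm behind it (r.tip_reach is the distance from the TCP to the fingertips, in m); z points along the fingers, y is the line along which they close (so a half turn about z gives the same grasp; the last joint's range is limited). The gripper opens to 87 mm and grips with 3 to 60 N. Pads are 19 mm wide; open, the fingers measure 117 mm over their backs; the gripper's body (75 mm by 190 mm) begins 51 mm behind the grasp point.
Start: joints at [-69.511, 19.091, 2.286, 83.961, -0.768, 76.965, -3.352], TCP at [0.287, 0.583, 0.237] pointing down, gripper open.
Joint ranges: [-147.57, 147.57], [-21.85, 119.76], [-74.77, 79.35], [14.55, 137.4], [-85.83, 265.84], [4.83, 119.75], [-152.11, 152.11]. Speed limits (degrees/s): [127.2, 127.2, 159.86, 159.86, 180, 180, 180].

INTERFACE

Orientations are given as a 3x3 rotation matrix whose columns are the frame's x, y, z axes.
In Python, from workcell import r gives the robot as it stands. Calls block until the motion is done:
- r.reach(position, orientation): joint-space move of the TCP to a pose.
- r.line_to(position, ori=None, vel=0.15, guard=None): straight line of the TCP; ori=None keeps the orientation; vel is the mean speed in m/s. With guard (N) it stops when the force on the tool has changed by that much, and returns True; else False.
- r.move_j(angles): joint-space move.
- r.gripper_to(opening, force=None): finger opening in m; force is the grip in N (None keeps the last); returns when the fingers have stopped.
- r.wait(seconds).
- r.ik(position, orientation): joint angles nearest the present ones, or None.
- r.snapshot(name): name is "scene" or "top" or "wrist"; returns (picture, depth): 384x512x3 uint8, red, green, blue; 384x512 float32, m along the optical axis (not along the pixel's ray), 0 where there is no reading.
- r.camera_info(name): a dict with "fovy" (degrees; the focal length in pixels is half the picture's height over the tangent of half this angle, whatever the lens; pixels are square), "cx", "cy" (the principal point, pixels), "distortion" ([k1, k2, p1, p2, k3] as OpenCV has them; the pictures are not rectified), "camera_from_world" (4x4, takes a point from world to camera coordinates). Camera axes: x right, y down, z forward; pixel columns grow to the right and rows downward; lengths in m; the calibration is good to about 2 mm. A picture is of the moment at which its call begins: read the wrist's pose just before it. camera_info takes no time and is no camera call; for the wrist camera it gives the pose at the moment of the call.
A pose or a line that the arm cannot do raises r.PlanningError and nothing moves.
- r.hand_in(): hands the job in; it is judged then, once.
Trained networks look in the newest picture that a camera, given by its name, has taken for a name from the list of things; names that differ only in an ending like _2 or _b are one class to them, and where a whole thing is asked for, a point or a joint stands for the part that bears it (a point fixed in the world has none). Each returns a list of dicts, best first, with "score" (0 to 1); they miss things now and then, are a little off and sometimes report something else, mostly with a low value. They report only what shows in the picture. A call takes as long as a camera call. They do not tell look-alikes from the thing itself.
- r.boxes_of(camera, name): "point" ([column, row] in pixels, amid what is visible of it).
- r.landmark_of(camera, name): "point" ([column, row] in pixels: a listed point, or the origin of a listed thing).
Readings, each from a call of its own:
- r.read_clock(): time.
- r.read_q(): joint angles.
- r.read_qvel(): joint speeds.
- r.read_joint_torque(): joint torques, N m.
- r.read_ee_pos(): TCP position.
- r.read_eef_rot(): TCP orientation.
- r.read_ft_force(): force on the tool from outside, world axes, zero at the start.
- r.read_torque(): the same for the moment, N m.
- r.read_gripper_width(): finger opening in m.
- r.read_grip_force(): force on a finger pad.
Only numpy, scipy, OpenCV 4.12 (cv2) and the standard library are available. Lean on these libraries where they do the work, as an engineer would, in place of code of your own. Each camera call takes 0.05 s, during which the arm holds its last target. There are 200 camera calls.

TASK

Finish the layer of grey slide cases on the carriage slab: set the three loose cases flat on it around the centre post, so that with the case already lying there they make a pinwheel, each case's end against the side of the next with only a small gap, all square with the slab and within its edges. With the layer complete and let go, slide the loaded carriage along its guide channel fully home against the stop, leaving the pinwheel undisturbed and the other things on the bench where they are.

Things in the scene. Friction and masses are not known exactly. Their poses are not given: they have to be found in the camera images.
- carriage (a joint): Travel of the carriage (slab with post) along its guide channel, in m: 0 fully out, 0.100 fully home against the stop; grows as the slab moves along the slab's +y (roughly to the robot's left). Starts at 0. It needs about 3 N of push to slide, stays where it is left, and cannot lift or turn.
- post_top (a point): Centre of the top of the square aluminium post (18 x 18 mm, faces parallel to the slab's edges) that stands in the middle of the slab and rises 82 mm above its top face; it is the carriage's handle, to be gripped or pushed. The point is 112 mm above the bench. Axes: the slab's; +y is the direction in which the slab slides home.
- channel: Fixed steel guide channel, 150 mm wide, 310 mm long (y -105 to +205 mm in its frame), sides 18 mm high, a 40 mm high stop plate across its +y end. On it slides the plywood pallet slab, 176 x 176 x 10 mm, flat, no rim, top face 30 mm above the bench. Origin: on the bench under the slab's centre with the carriage fully out; y along the channel to the stop, x across, z up.
- place_first (a point): Target point on the slab's top face for the underside centre of a case; axes: the slab's (x, y along its edges); travels with the slab. At slab (-32, -54) mm from the post: here the first case already lies, long side along the slab's x, 4 mm inside the slab's -x and -y edges.
- place_b (a point): Target point on the slab's top face for the underside centre of a case; axes: the slab's (x, y along its edges); travels with the slab. At slab (54, -32) mm from the post: a case lies here with its long side along the slab's y, beside the first case's +x end.
- place_c (a point): Target point on the slab's top face for the underside centre of a case; axes: the slab's (x, y along its edges); travels with the slab. At slab (32, 54) mm from the post: a case lies here with its long side along the slab's x.
- place_d (a point): Target point on the slab's top face for the underside centre of a case; axes: the slab's (x, y along its edges); travels with the slab. At slab (-54, 32) mm from the post: a case lies here with its long side along the slab's y. In the full pinwheel all four cases lie 4 mm inside the slab's edges, with 4 mm gaps between neighbours and a 48 mm square space round the post.
- case_first: Closed grey plastic slide case: block 104 (its x) by 60 (y) by 40 mm high, 0.15 to 0.3 kg; along the middle of its top a solid grip rib 70 mm long (x), 16 mm wide (y), 28 mm tall: 68 mm high in all. Origin: centre of the underside. Same when turned half round. This one already lies on the slab in its corner and stays there.
- case_1: Closed grey plastic slide case: block 104 (its x) by 60 (y) by 40 mm high, 0.15 to 0.3 kg; along the middle of its top a solid grip rib 70 mm long (x), 16 mm wide (y), 28 mm tall: 68 mm high in all. Origin: centre of the underside. Same when turned half round. One of the three identical cases standing upright, loose on the bench at the robot's right (-y); any of them may go to any place.
- case_2: Closed grey plastic slide case: block 104 (its x) by 60 (y) by 40 mm high, 0.15 to 0.3 kg; along the middle of its top a solid grip rib 70 mm long (x), 16 mm wide (y), 28 mm tall: 68 mm high in all. Origin: centre of the underside. Same when turned half round. One of the three identical cases standing upright, loose on the bench at the robot's right (-y); any of them may go to any place.
- case_3: Closed grey plastic slide case: block 104 (its x) by 60 (y) by 40 mm high, 0.15 to 0.3 kg; along the middle of its top a solid grip rib 70 mm long (x), 16 mm wide (y), 28 mm tall: 68 mm high in all. Origin: centre of the underside. Same when turned half round. One of the three identical cases standing upright, loose on the bench at the robot's right (-y); any of them may go to any place.
- reflector: Bystander: curved aluminium reflector bowl, 104 mm across the rim, 45 mm high, loose. Origin: centre of the underside.
- fan_rotor: Bystander: black fan rotor, 90 mm across, 38 mm high, loose. Origin: centre of the underside.
- hex_key: Bystander: L-shaped steel hex key, 98 x 36 mm, 8 mm thick, lying loose. Origin: under the middle of the long arm, which lies along x.
- slide_mount: Bystander: glass slide mount in a thin white frame, 70 x 70 x 4 mm, lying loose. Origin: centre of the underside.
Not all that is in view belongs to the job. Leave any brown look-alike of the case_1 alone. Leave any blue or orange look-alike of the case_3 alone.

How it is judged (in metres and radians):
On the way, in this order (a step that is already met when the one before it is completed fails the run):
1. all four cases lie in the pinwheel on the slab and are let go, before the carriage is slid home (horizontal distance between case_first and place_first below 0.01 m and z of case_first in the frame of place_first between -0.006 and 0.006 m and angle between the x axis of case_first and the x axis of place_first, either way round below 0.12 rad and angle between case_first's own z axis and vertical below 0.06 rad and linear speed of case_first below 0.03 m/s and contact force between the fingers and case_first below 0.1 N and ((horizontal distance between case_1 and place_b below 0.01 m and z of case_1 in the frame of place_b between -0.006 and 0.006 m and angle between the x axis of case_1 and the y axis of place_b, either way round below 0.12 rad and angle between case_1's own z axis and vertical below 0.06 rad and linear speed of case_1 below 0.03 m/s and contact force between the fingers and case_1 below 0.1 N) or (horizontal distance between case_2 and place_b below 0.01 m and z of case_2 in the frame of place_b between -0.006 and 0.006 m and angle between the x axis of case_2 and the y axis of place_b, either way round below 0.12 rad and angle between case_2's own z axis and vertical below 0.06 rad and linear speed of case_2 below 0.03 m/s and contact force between the fingers and case_2 below 0.1 N) or (horizontal distance between case_3 and place_b below 0.01 m and z of case_3 in the frame of place_b between -0.006 and 0.006 m and angle between the x axis of case_3 and the y axis of place_b, either way round below 0.12 rad and angle between case_3's own z axis and vertical below 0.06 rad and linear speed of case_3 below 0.03 m/s and contact force between the fingers and case_3 below 0.1 N)) and ((horizontal distance between case_1 and place_c below 0.01 m and z of case_1 in the frame of place_c between -0.006 and 0.006 m and angle between the x axis of case_1 and the x axis of place_c, either way round below 0.12 rad and angle between case_1's own z axis and vertical below 0.06 rad and linear speed of case_1 below 0.03 m/s and contact force between the fingers and case_1 below 0.1 N) or (horizontal distance between case_2 and place_c below 0.01 m and z of case_2 in the frame of place_c between -0.006 and 0.006 m and angle between the x axis of case_2 and the x axis of place_c, either way round below 0.12 rad and angle between case_2's own z axis and vertical below 0.06 rad and linear speed of case_2 below 0.03 m/s and contact force between the fingers and case_2 below 0.1 N) or (horizontal distance between case_3 and place_c below 0.01 m and z of case_3 in the frame of place_c between -0.006 and 0.006 m and angle between the x axis of case_3 and the x axis of place_c, either way round below 0.12 rad and angle between case_3's own z axis and vertical below 0.06 rad and linear speed of case_3 below 0.03 m/s and contact force between the fingers and case_3 below 0.1 N)) and ((horizontal distance between case_1 and place_d below 0.01 m and z of case_1 in the frame of place_d between -0.006 and 0.006 m and angle between the x axis of case_1 and the y axis of place_d, either way round below 0.12 rad and angle between case_1's own z axis and vertical below 0.06 rad and linear speed of case_1 below 0.03 m/s and contact force between the fingers and case_1 below 0.1 N) or (horizontal distance between case_2 and place_d below 0.01 m and z of case_2 in the frame of place_d between -0.006 and 0.006 m and angle between the x axis of case_2 and the y axis of place_d, either way round below 0.12 rad and angle between case_2's own z axis and vertical below 0.06 rad and linear speed of case_2 below 0.03 m/s and contact force between the fingers and case_2 below 0.1 N) or (horizontal distance between case_3 and place_d below 0.01 m and z of case_3 in the frame of place_d between -0.006 and 0.006 m and angle between the x axis of case_3 and the y axis of place_d, either way round below 0.12 rad and angle between case_3's own z axis and vertical below 0.06 rad and linear speed of case_3 below 0.03 m/s and contact force between the fingers and case_3 below 0.1 N)) and value of joint carriage below 0.07 m), for 0.2 s.
2. the carriage is fully home against the stop (value of joint carriage above 0.095 m), for 0.2 s.
At the end, for the whole second after the job is handed in: Carriage home (joint above 0.095 m), at rest; the first case at its place and one case at each of the other three, at rest, released: underside centre within 10 mm horizontally and 6 mm in height of the place, long side within 0.12 rad of the pattern's direction, tilt under 0.06 rad (horizontal distance between case_first and place_first below 0.01 m and z of case_first in the frame of place_first between -0.006 and 0.006 m and angle between the x axis of case_first and the x axis of place_first, either way round below 0.12 rad and angle between case_first's own z axis and vertical below 0.06 rad and linear speed of case_first below 0.03 m/s and contact force between the fingers and case_first below 0.1 N and ((horizontal distance between case_1 and place_b below 0.01 m and z of case_1 in the frame of place_b between -0.006 and 0.006 m and angle between the x axis of case_1 and the y axis of place_b, either way round below 0.12 rad and angle between case_1's own z axis and vertical below 0.06 rad and linear speed of case_1 below 0.03 m/s and contact force between the fingers and case_1 below 0.1 N) or (horizontal distance between case_2 and place_b below 0.01 m and z of case_2 in the frame of place_b between -0.006 and 0.006 m and angle between the x axis of case_2 and the y axis of place_b, either way round below 0.12 rad and angle between case_2's own z axis and vertical below 0.06 rad and linear speed of case_2 below 0.03 m/s and contact force between the fingers and case_2 below 0.1 N) or (horizontal distance between case_3 and place_b below 0.01 m and z of case_3 in the frame of place_b between -0.006 and 0.006 m and angle between the x axis of case_3 and the y axis of place_b, either way round below 0.12 rad and angle between case_3's own z axis and vertical below 0.06 rad and linear speed of case_3 below 0.03 m/s and contact force between the fingers and case_3 below 0.1 N)) and ((horizontal distance between case_1 and place_c below 0.01 m and z of case_1 in the frame of place_c between -0.006 and 0.006 m and angle between the x axis of case_1 and the x axis of place_c, either way round below 0.12 rad and angle between case_1's own z axis and vertical below 0.06 rad and linear speed of case_1 below 0.03 m/s and contact force between the fingers and case_1 below 0.1 N) or (horizontal distance between case_2 and place_c below 0.01 m and z of case_2 in the frame of place_c between -0.006 and 0.006 m and angle between the x axis of case_2 and the x axis of place_c, either way round below 0.12 rad and angle between case_2's own z axis and vertical below 0.06 rad and linear speed of case_2 below 0.03 m/s and contact force between the fingers and case_2 below 0.1 N) or (horizontal distance between case_3 and place_c below 0.01 m and z of case_3 in the frame of place_c between -0.006 and 0.006 m and angle between the x axis of case_3 and the x axis of place_c, either way round below 0.12 rad and angle between case_3's own z axis and vertical below 0.06 rad and linear speed of case_3 below 0.03 m/s and contact force between the fingers and case_3 below 0.1 N)) and ((horizontal distance between case_1 and place_d below 0.01 m and z of case_1 in the frame of place_d between -0.006 and 0.006 m and angle between the x axis of case_1 and the y axis of place_d, either way round below 0.12 rad and angle between case_1's own z axis and vertical below 0.06 rad and linear speed of case_1 below 0.03 m/s and contact force between the fingers and case_1 below 0.1 N) or (horizontal distance between case_2 and place_d below 0.01 m and z of case_2 in the frame of place_d between -0.006 and 0.006 m and angle between the x axis of case_2 and the y axis of place_d, either way round below 0.12 rad and angle between case_2's own z axis and vertical below 0.06 rad and linear speed of case_2 below 0.03 m/s and contact force between the fingers and case_2 below 0.1 N) or (horizontal distance between case_3 and place_d below 0.01 m and z of case_3 in the frame of place_d between -0.006 and 0.006 m and angle between the x axis of case_3 and the y axis of place_d, either way round below 0.12 rad and angle between case_3's own z axis and vertical below 0.06 rad and linear speed of case_3 below 0.03 m/s and contact force between the fingers and case_3 below 0.1 N)) and value of joint carriage above 0.095 m and velocity of joint carriage below 0.01 m/s); the robot touches nothing.
It fails at once if the curved aluminium reflector is moved by more than 20 mm (distance of reflector from where it was at the start of the episode above 0.02 m).
It fails at once if the fan rotor is moved by more than 20 mm (distance of fan_rotor from where it was at the start of the episode above 0.02 m).
It fails at once if the hex key is moved by more than 20 mm (distance of hex_key from where it was at the start of the episode above 0.02 m).
It fails at once if the glass slide mount is moved by more than 20 mm (distance of slide_mount from where it was at the start of the episode above 0.02 m).
It also fails if it takes over 72 s, if anything falls off the work surface, if the arm or the gripper's body presses on something with over 40 N, if the wrist force passes 120 N, or if a joint passes its speed limit or range.

## Working session

There is one attempt and no reset: what is moved stays moved. The work goes in short steps, each a Python script; the robot and the scene stay as the last script left them, time stands still between calls to the robot, and variables do not carry over. Pictures are saved under pics/ and viewed, at most 10 in all, crops included, and the job is handed in when it is done.

```bash
mkdir -p pics; ls; python3 - <<'E'
from workcell import r
import cv2,numpy as np
print(r.tip_reach)
for n in("scene","top"):
    im,d=r.snapshot(n); cv2.imwrite(f"pics/{n}0.png",im[:,:,::-1]); np.save(f"{n}0.npy",d)
    c=r.camera_info(n);print(n,{k:(np.round(v,4).tolist()) for k,v in c.items()})
    for o in("case_1","post_top","channel","reflector","fan_rotor","hex_key","slide_mount"):
        print(o,[(np.round(a["point"]).tolist(),round(a["score"],2)) for a in r.boxes_of(n,o)],[(np.round(a["point"]).tolist(),round(a["score"],2)) for a in r.landmark_of(n,o)])
print(r.read_clock())
E
```

```text
pics
0.014
scene {'fovy': 45.2048, 'cx': 252.9721, 'cy': 197.7391, 'distortion': [0.0648, 0.0, 0.0, 0.0, 0.0], 'camera_from_world': [[0.1194, 0.9928, -0.0024, -0.02], [0.7098, -0.0871, -0.6989, -0.3107], [-0.6942, 0.0817, -0.7152, 1.8745], [0.0, 0.0, 0.0, 1.0]]}
case_1 [([213.0, 168.0], 0.8), ([316.0, 228.0], 0.74), ([98.0, 222.0], 0.73), ([284.0, 208.0], 0.7), ([255.0, 183.0], 0.69), ([148.0, 193.0], 0.65), ([147.0, 226.0], 0.64), ([210.0, 204.0], 0.61), ([214.0, 251.0], 0.59)] [([213.0, 254.0], 0.91), ([209.0, 211.0], 0.88), ([152.0, 198.0], 0.88), ([149.0, 228.0], 0.87), ([256.0, 187.0], 0.87), ([213.0, 176.0], 0.86), ([100.0, 227.0], 0.7)]
post_top [([314.0, 225.0], 0.87)] [([308.0, 200.0], 0.94), ([158.0, 278.0], 0.29)]
channel [([320.0, 223.0], 0.87)] [([301.0, 224.0], 0.94)]
reflector [([414.0, 215.0], 0.95), ([392.0, 186.0], 0.53)] [([411.0, 225.0], 0.9)]
fan_rotor [([391.0, 187.0], 0.95), ([412.0, 216.0], 0.74)] [([393.0, 192.0], 0.67)]
hex_key [([151.0, 282.0], 0.51)] [([158.0, 277.0], 0.46)]
slide_mount [([286.0, 284.0], 0.92)] [([288.0, 280.0], 0.6)]
top {'fovy': 54.4677,
[... 331 characters left out ...]
), ([384.0, 201.0], 0.61), ([344.0, 228.0], 0.59), ([289.0, 206.0], 0.55)] [([248.0, 230.0], 0.92), ([381.0, 200.0], 0.89), ([285.0, 162.0], 0.85), ([286.0, 209.0], 0.76), ([342.0, 188.0], 0.65), ([287.0, 260.0], 0.65), ([345.0, 230.0], 0.63)]
post_top [([204.0, 181.0], 0.91), ([189.0, 180.0], 0.62)] [([208.0, 180.0], 0.79), ([232.0, 130.0], 0.53), ([289.0, 209.0], 0.44)]
channel [([191.0, 180.0], 0.8), ([201.0, 177.0], 0.59)] [([207.0, 185.0], 0.88)]
reflector [([112.0, 175.0], 0.93)] [([120.0, 178.0], 0.83)]
fan_rotor [([123.0, 217.0], 0.7), ([188.0, 181.0], 0.35)] [([122.0, 215.0], 0.71)]
hex_key [] [([331.0, 141.0], 0.62)]
slide_mount [([231.0, 129.0], 0.81)] [([234.0, 131.0], 0.78)]
1.5
```

```bash
python3 - <<'E'
import cv2
a=cv2.imread("pics/top0.png");cv2.imwrite("pics/top0b.png",cv2.resize(a[95:290,80:430],None,fx=2.28,fy=2.28,interpolation=cv2.INTER_CUBIC))
E
```

```text
(no output)
```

View pics/top0b.png

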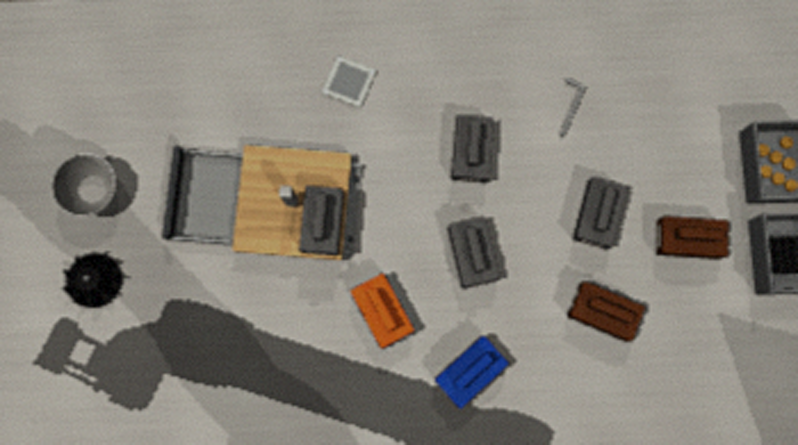

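View pics/scene0.png

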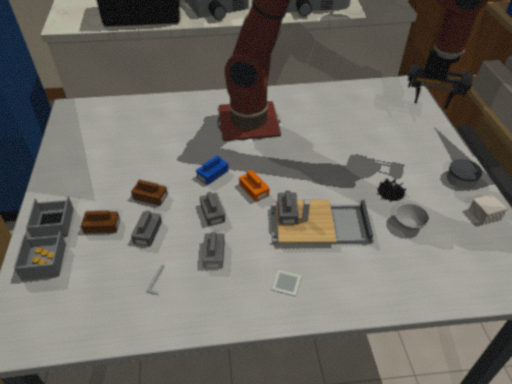

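The top view shows three grey upright loose cases at px (289,160), (289,205) and (344,188), and the first case on the slab at (221,191). Look-alikes are orange (249,231), blue (287,258), brown (346,231) and brown (384,199). The grey bins at far right and the grey parts on the back table aren't cases. I choose the three grey ones and measure them from the depth image.

```bash
cat > h.py <<'E'
import numpy as np,cv2
from workcell import r
def K(n):
    c=r.camera_info(n);f=192/np.tan(np.radians(c["fovy"])/2)
    return np.array([[f,0,c["cx"]],[0,f,c["cy"]],[0,0,1]]),np.array(c["distortion"],float),np.array(c["camera_from_world"])
def cloud(d,cam):
    k,D,T=cam
    v,u=np.mgrid[0:384,0:512]
    p=cv2.undistortPoints(np.stack([u,v],-1).reshape(-1,1,2).astype(float),k,D).reshape(384,512,2)
    P=np.dstack([p,np.ones((384,512))])*d[...,None]
    P=(P-T[:3,3])@T[:3,:3]
    P[d==0]=np.nan
    return P
def rect(pts):
    """centre, long, short, yaw deg of long side (mod 180)"""
    (c,(w,h),a)=cv2.minAreaRect((pts*1000).astype(np.float32))
    if w<h: w,h,a=h,w,a+90
    return np.array(c)/1000,w,h,(a+90)%180-90
def blobs(P,lo,hi,minpx=30):
    m=((P[...,2]>lo)&(P[...,2]<hi)).astype(np.uint8)
    n,L,s,c=cv2.connectedComponentsWithStats(m,connectivity=4)
    return [(c[i],P[L==i]) for i in range(1,n) if s[i,4]>=minpx]
def Rdown(yaw):
    """tool down, closing axis (tool y) at yaw deg"""
    a=np.radians(yaw);y=np.array([np.cos(a),np.sin(a),0]);z=np.array([0,0,-1.])
    return np.c_[np.cross(y,z),y,z]
E
python3 - <<'E'
from h import *
for n in("top","scene"):
    P=cloud(np.load(n+"0.npy"),K(n))
    Z=P[...,2]; print(n,"bench z",np.nanmedian(Z[(P[...,0]>.4)&(P[...,0]<.8)&(abs(P[...,1])<.4)]))
    for lo,hi,t in((.030,.049,"body"),(.056,.085,"rib"),(.024,.036,"slab"),(.09,.13,"up")):
        for c,p in blobs(P,lo,hi,8):
            x=rect(p[:,:2])
            if .3<x[0][0]<.9 and -.6<x[0][1]<.45 and x[1]<320: print(t,np.round(c),len(p),np.round(x[0],4),np.round(x[1:],1),round(float(np.median(p[:,2])),4))
E
```

```text
top bench z 0.0006612207028419652
body [287. 159.] 363 [ 0.6571 -0.1826] [104.9  60.2  -6.9] 0.039
body [155. 178.] 154 [0.5962 0.3039] [146.2  15.   -6.5] 0.0385
body [204. 164.] 44 [0.6486 0.1238] [54.4 21.  43.4] 0.0315
body [223. 162.] 14 [0.6485 0.0538] [18.6 16.  87.7] 0.0316
body [229. 165.] 15 [0.6395 0.0316] [26.9 12.7 55.2] 0.0315
body [195. 165.] 8 [0.6444 0.1584] [16.6  4.5 62.6] 0.0335
body [220. 169.] 34 [0.6259 0.0656] [48.2 24.9 38. ] 0.0322
body [189. 167.] 8 [0.6357 0.1833] [ 11.5   8.4 -65.1] 0.0312
body [192. 171.] 17 [0.6257 0.1718] [26.2 15.3 87.8] 0.031
body [228. 172.] 10 [0.6154 0.0356] [12.7 11.  -6.9] 0.0315
body [130. 175.] 9 [0.6111 0.3942] [29.   2.7 -1.2] 0.0442
body [343. 187.] 369 [ 0.5449 -0.3841] [105.1  60.2 -17.8] 0.0386
body [192. 176.] 13 [0.6023 0.1716] [ 23.4   9.5 -55.8] 0.0315
body [197. 181.] 31 [0.5844 0.1527] [ 45.3  24.7 -10. ] 0.032
body [188. 182.] 12 [0.5827 0.185 ] [19.2  7.4 -3.5] 0.0316
body [200. 182.] 10 [0.5798 0.141 ] [ 14.6   7.9 -89.6] 0.0306
body [210. 184.] 10 [0.5717 0.1045] [ 21.9   6.5 -37. ] 0.0398
body [192. 186.] 17 [
[... 4306 characters left out ...]
 2.4 -11.5] 0.0282
slab [118. 216.] 9 [ 0.4904 -0.4713] [ 18.6   3.  -11. ] 0.028
slab [215. 218.] 48 [ 0.5375 -0.1656] [ 58.   11.7 -75.6] 0.0309
slab [156. 225.] 11 [ 0.5432 -0.3498] [ 22.    1.6 -19.5] 0.0297
slab [403. 226.] 12 [0.6408 0.4138] [22.1  8.4 52. ] 0.0326
slab [ 97. 227.] 84 [ 0.5324 -0.5263] [104.   12.9  82.8] 0.03
slab [367. 232.] 13 [0.652 0.296] [31.8  3.2 -7.4] 0.0294
slab [143. 238.] 70 [ 0.5901 -0.3834] [ 73.2  34.7 -72.8] 0.0301
slab [371. 237.] 9 [0.6728 0.2997] [  9.9   3.8 -63.2] 0.0292
slab [213. 262.] 62 [ 0.708  -0.1819] [ 61.2  21.2 -77.1] 0.0305
up [288. 198.] 94 [0.5435 0.063 ] [69.9 15.8 -9.7] 0.0982
up [307. 204.] 57 [0.578  0.1156] [21.9 17.6 -1.8] 0.1095
```

All sizes match: cases 104x60, slab 177 square with yaw ≈ -6.4°, and the first case is at its place within 1 mm. Next I take a wrist view over the slab to check the calibration.

```bash
cat >> h.py <<'E'
def best(pos,yaw):
    q0=np.array(r.read_q());o=[]
    for y in(yaw,yaw+180):
        q=r.ik(pos,Rdown(y))
        if q is not None:o.append((np.abs(np.array(q)-q0).max(),y))
    return min(o)[1]
def look(name,tag,bands,mn=100):
    cam=K(name);im,d=r.snapshot(name);cv2.imwrite(f"pics/{tag}.png",im[:,:,::-1])
    P=cloud(d,cam)
    for t,lo,hi in bands:
        for c,p in blobs(P,lo,hi,mn):
            x=rect(p[:,:2]);print(t,np.round(c),len(p),np.round(x[0],4),np.round(x[1:],1),round(float(np.median(p[:,2])),4))
E
python3 - <<'E'
from h import *
p=[0.53,0.11,0.36]
y=best(p,-6.4+90);print(y)
r.reach(p,Rdown(y)); r.gripper_to(0.045)
look("wrist","w0",[("slab",.022,.038),("block",.06,.08),("rib",.09,.104),("post",.105,.12)])
print(r.read_clock(),r.read_ee_pos(),r.read_q())
E
```

```text
83.6
slab [94. 53.] 357 [ 0.3176 -0.1417] [106.3  27.6 -35.3] 0.0311
slab [439. 102.] 724 [0.4586 0.441 ] [86.2 77.1 40.7] 0.0283
slab [189. 110.] 103 [0.428  0.0039] [ 72.9  34.4 -23.5] 0.031
slab [  8. 123.] 260 [ 0.4015 -0.3334] [65.8 25.7 -1. ] 0.0297
slab [112. 151.] 284 [ 0.4815 -0.145 ] [102.8   4.   10.9] 0.0308
slab [273. 186.] 6265 [0.5754 0.1153] [176.7 175.8  -6.6] 0.03
slab [366. 182.] 259 [0.5916 0.3021] [139.4   4.7  -6.4] 0.0304
slab [452. 189.] 679 [0.6153 0.4583] [ 95.5  69.5 -25.5] 0.0297
slab [ 20. 193.] 339 [ 0.5337 -0.3546] [101.8  44.9  12.6] 0.0311
block [66. 39.] 567 [ 0.2989 -0.1623] [ 69.6  18.2 -48.9] 0.068
block [161.  91.] 512 [ 0.3968 -0.0263] [70.3 17.6 26.5] 0.0679
block [ 87. 158.] 470 [ 0.4861 -0.1739] [70.5 18.  10.5] 0.0681
block [232. 171.] 1766 [0.5382 0.0651] [102.7  60.2  -6.5] 0.07
rib [229. 177.] 469 [0.5392 0.065 ] [70.2 16.3 -6.3] 0.0977
post [264. 199.] 140 [0.5747 0.1145] [16.9 16.9 83.7] 0.1117
4.4833 [0.52999958 0.10998295 0.3600069 ] [-39.15819877   3.72590125  24.29955128  88.41086495  -1.53290011
  88.19250938  68.74263276]
```

View pics/w0.png

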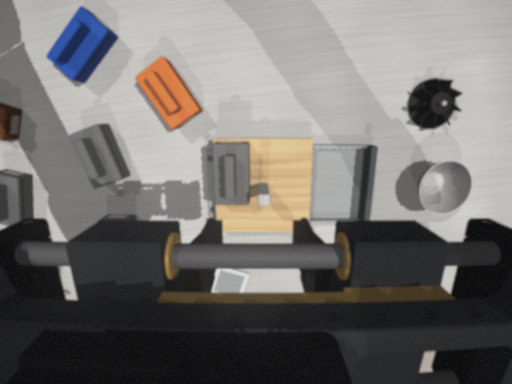

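The wrist view shows the first case (232,171), the post (264,199) and the slab, with the path clear. The cameras agree to ~3 mm, so I use the medians: slab (0.5765, 0.1145), yaw -6.45°. I start with case B into place_b.

```bash
cat >> h.py <<'E'
S=np.array([.5765,.1145]);SY=-6.45
def slab(x,y):
    a=np.radians(SY);return S+np.array([np.cos(a)*x-np.sin(a)*y,np.sin(a)*x+np.cos(a)*y])
def pick(c,yaw):
    y=best([*c,.2],yaw+90)
    r.gripper_to(.045)
    p=np.array(r.read_ee_pos()); 
    r.line_to([*c,.24],Rdown(y),vel=.3)
    r.line_to([*c,.10],vel=.3)
    print("guard",r.line_to([*c,.059],vel=.1,guard=12))
    r.gripper_to(.01,40)
    print("grip",r.read_gripper_width(),r.read_grip_force(),r.read_clock())
    r.line_to([*c,.24],vel=.3)
    print("held",r.read_gripper_width(),r.read_clock())
def place(t,yaw):
    y=best([*t,.2],yaw+90)
    r.line_to([*t,.24],Rdown(y),vel=.25)
    r.line_to([*t,.125],vel=.2)
    r.wait(.1)
    g=r.line_to([*t,.0875],vel=.06,guard=10)
    print("touch",g,r.read_ee_pos(),r.read_ft_force())
    r.gripper_to(.035)
    r.line_to([*t,.25],vel=.25)
    print(r.read_clock())
E
python3 - <<'E'
from h import *
pick([.4868,-.1745],11.2)
place(slab(54,-32)*0+slab(.054,-.032),SY+90)
q=slab(-.04,0);r.line_to([q[0],q[1],.34],vel=.3)
look("wrist","w1",[("slab",.022,.038),("block",.06,.08),("rib",.09,.104),("post",.105,.12)],130)
E
```

```text
guard False
grip 0.015466228059410907 39.99460654333234 7.6917
held 0.015834547698645975 8.4417
touch True [0.62582521 0.07647813 0.08874931] [-1.68886654  0.07009569  5.77691648]
15.8333
slab [151.   1.] 156 [ 0.6604 -0.1505] [99.3  2.7 -6.7] 0.0267
slab [234. 112.] 228 [0.5649 0.029 ] [176.6  18.7 -12.4] 0.03
slab [241. 186.] 4751 [0.5793 0.147 ] [176.1 108.6  -6.4] 0.0299
block [340.  59.] 555 [ 0.3972 -0.0267] [69.4 16.3 27.1] 0.068
block [225. 139.] 4252 [0.5721 0.0833] [166.8 103.1  -6.7] 0.07
rib [192. 148.] 566 [0.624  0.0766] [67.3 16.4 83.9] 0.0977
rib [250. 134.] 490 [0.5389 0.0646] [69.7 12.6 -6.5] 0.0978
post [228. 172.] 166 [0.5752 0.1135] [17.4 17.2 83.4] 0.1118
```

Case B landed within about 1.5 mm of its place, square with the slab. Next are the other two.

```bash
python3 - <<'E'
from h import *
pick([.6574,-.1805],-6.7)
place(slab(.032,.054),SY)
pick([.5452,-.3815],-17.6)
place(slab(-.054,.032),SY+90)
q=slab(-.04,0);r.line_to([q[0],q[1],.34],vel=.3)
look("wrist","w2",[("block",.06,.08),("rib",.09,.104),("post",.105,.12)],130)
E
```

```text
guard False
grip 0.015734208382626076 39.99524141661823 20.5333
held 0.015970017609275827 21.2833
touch True [0.61369089 0.16452981 0.08875319] [-1.43608114  0.63621452  5.43215943]
25.7
guard False
grip 0.01534490407876826 39.986503226682544 30.0083
held 0.015615917352507992 30.7583
touch True [0.52577452 0.15221996 0.08870623] [-0.50088027  0.37066465  3.78088494]
35.9083
block [340.  58.] 552 [ 0.397  -0.0268] [69.7 16.2 27.1] 0.068
block [221. 156.] 6013 [0.5762 0.1143] [166.9 164.9  -6.7] 0.07
block [266. 185.] 1900 [0.5236 0.1531] [104.6  60.4  84.4] 0.0699
rib [192. 148.] 567 [0.624 0.077] [67.6 16.4 84. ] 0.0977
rib [250. 133.] 491 [0.539 0.065] [69.5 12.7 -6.6] 0.0978
rib [267. 191.] 479 [0.5232 0.1522] [67.9 15.2 83.8] 0.0977
rib [209. 205.] 508 [0.613  0.1633] [70.2 15.7 -6.8] 0.0975
post [228. 172.] 165 [0.5753 0.1139] [17.3 17.1 -6. ] 0.1117
```

View pics/w2.png

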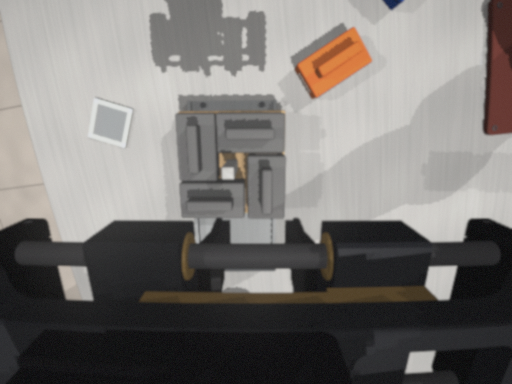

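The picture shows a complete pinwheel round the post (228,172), all four square and with small gaps. Next I grip the post and slide the carriage home.

```bash
python3 - <<'E'
from h import *
P=np.array([.5762,.1143]);a=np.radians(SY);d=np.array([-np.sin(a),np.cos(a)])
r.gripper_to(.034)
y=best([*P,.2],SY+90)
r.line_to([*P,.20],Rdown(y),vel=.25)
print(r.line_to([*P,.096],vel=.1,guard=8))
r.gripper_to(.01,15);print(r.read_gripper_width())
p0=np.array(r.read_ee_pos())
e=P+d*.092
print(r.line_to([*e,.096],vel=.05,guard=30))
e=P+d*.106
print(r.line_to([*e,.096],vel=.02,guard=15))
p=np.array(r.read_ee_pos());print("moved",(p-p0)[:2]@d,r.read_ft_force(),r.read_clock())
r.gripper_to(.034); r.line_to([p[0],p[1],.25],vel=.15)
q=P+d*.06;r.line_to([q[0]-.04,q[1],.34],vel=.25)
look("wrist","w3",[("block",.06,.08),("rib",.09,.104),("post",.105,.12)],130)
print(r.read_clock())
E
```

```text
False
0.017861135689671653
False
True
moved 0.10002871031683966 [-1.14681519 -1.31262847  3.96202098] 42.575
block [20. 36.] 604 [ 0.2994 -0.1623] [ 70.2  17.8 -50.4] 0.0678
block [116.  88.] 547 [ 0.3972 -0.0256] [69.1 17.4 27.2] 0.068
block [307. 156.] 1953 [0.5346 0.2526] [103.9  60.1  82.6] 0.0699
block [257. 189.] 3327 [0.5815 0.1827] [164.3 103.4  -6.3] 0.0699
block [316. 201.] 1391 [0.6225 0.2633] [103.1  59.8  -7.1] 0.0699
rib [253. 176.] 512 [0.5497 0.1647] [69.4 16.  -6. ] 0.0977
rib [311. 160.] 551 [0.5345 0.2526] [68.8 16.3 83.6] 0.0975
rib [321. 210.] 352 [0.6234 0.2628] [70.  16.5 -6.4] 0.0975
rib [264. 228.] 421 [0.6334 0.1732] [60.8 15.5 83.2] 0.0976
post [289. 199.] 163 [0.5861 0.214 ] [17.6 17.5 -6. ] 0.1115
45.0083
```

View pics/w3.png

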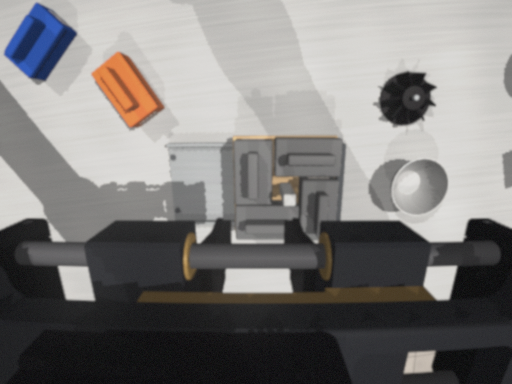

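The carriage is home (about 0.100 m travelled, against the stop). The pinwheel is intact round the post (289,199), and the bowl and rotor have not moved.

```bash
python3 -c "
from workcell import r
print(r.hand_in())"
```

```text
the job is handed in; nothing more can be done
None
```

The job is handed in: the four grey cases lie in the pinwheel, each within about 2 mm of its place by the wrist camera, and the carriage is home against the stop after about 0.100 m of travel; the result of the judging was not shown.

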